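# Hold the glass block in the sighting laser's beam

### The arm

A 6-joint arm with a two-finger parallel gripper is mounted at the origin on the work surface. World frame = base frame: x ahead of the robot, y to its left, z up, the work surface at z = 0. Lengths are in m, angles in rad, forces in N, time in s.
With the tool pointing down it reaches from about 0.425 to 0.95 m from the base axis. Payload 3.5 kg.
Tool frame: the origin (TCP) lies between the finger pads; the fingertips stand 11 mm ahead of it and the grasp point (between the pads) lies 8 mm behind it (robot.tip_reach is the z of the fingertips in the tool frame, in m); z points along the fingers, y is the direction in which the jaws open and shut (so a half turn about z gives the same grasp; the last joint's range is limited). The gripper opens to 85 mm and grips with 20 to 120 N. Pads are 22 mm wide; open, the fingers measure 114 mm over their backs; the gripper's body (76 mm by 85 mm) begins 54 mm behind the grasp point. The pads swing forward as they close: fully open they stand 13 mm farther back than shut.
Start: joints at [-1.265, 0.286, 1.577, -0, 1.279, -0.15], TCP at [0.297, -0.606, 0.242] pointing down, gripper open.
Joint ranges: [-2.77, 2.77], [-0.9, 2.22], [0.21, 2.48], [-1.53, 4.67], [0.24, 2.81], [-2.84, 2.84]. Speed limits (rad/s): [2.79, 2.79, 3.14, 3.14, 3.14, 3.14].

### API

Orientations are given as a unit quaternion [x, y, z, w].
In Python, from station import monitor, imaging, close_job, search_frame, cut_out, place_of, robot gives the robot as it stands.
- The arm moves only by the tool move_arm, never from a script. Its argument "rows" is a list that holds one entry, the list of rows, each a list of 5 numbers: the finger opening in m, from 0 to 0.0854, then the shift along the tool's x, y, z in m, then the turn about the tool's z in rad. A call has 1 to 20 rows; each row shifts and turns the commanded pose from where the row before left it, along the tool's axes as they then stand; what a row does not reach is not made up. A row lasts 1/8 s, in which the tool goes at most 62.5 mm and 10.7 degrees, less where a joint would pass 70% of its speed; a pose out of reach is approached as far as the arm can. A call with a gripper value outside its range is refused whole. The fingers move at their own pace and stop on an object; "squeeze" is the grip in N (left out, the last holds). Time passes only in rows, so rows that do not move let the fingers close. It gives the time, the measured TCP pose, the force and the opening at its end, in the units of the state.
- monitor.sense(): the state, without advancing time (a new reading comes with each control period).
- imaging.read_camera(name): name is "scene" or "side" or "wrist"; returns a dict with "img" (480x640x3 uint8, red, green, blue), "depth" (480x640 float32, m along the optical axis (not along the pixel's ray), 0 where there is no reading), "fx", "fy", "cx", "cy" (pixels), "rvec" (rotation vector, rad) and "tvec" (3), from world to camera coordinates, as OpenCV has them. Camera axes: x right, y down, z forward; pixel columns grow to the right and rows downward; lengths in m; the calibration is good to about 2 mm. A picture is of the moment at which its call begins.
- close_job(): hands the job in, once; it reports no verdict.
Trained networks look in a picture, given as the dict that the camera call returned (one of the last four; its "shot" number tells which), for a name from the list of things; names that differ only in an ending like _2 or _b are one class to them, and where a whole thing is asked for, a point or a joint stands for the part that bears it (a point fixed in the world has none). Each returns a list of dicts, best first, with "score" (0 to 1); they miss things now and then, are a little off and sometimes report something else, mostly with a low value. They report only what shows in the picture. A call takes as long as a camera call.
- search_frame(picture, target): "box" ([left, top, width, height] in pixels, round what is visible of it).
- cut_out(picture, target): "mask" (480x640 bool, what is visible of it) and "box" ([left, top, width, height] in pixels, round what is visible of it).
- place_of(picture, target): "location" ([row, column] in pixels: a listed point, or the origin of a listed thing).
The state is a dict: "t": time; "joint_positions": joint angles; "joint_velocities": joint speeds; "joint_efforts": joint torques, N m; "tcp_pos": TCP position; "orientation": TCP orientation; "wrist_force": force on the tool from outside, world axes, zero at the start; "ft_torque": the same for the moment, N m; "opening": opening from 0.0 (shut) to 1.0 (fully open).
Only numpy, scipy, OpenCV 4.12 (cv2) and the standard library are available. Lean on these libraries where they do the work, as an engineer would, in place of code of your own. Each camera call takes 0.05 s, during which the arm holds its last target. There are 200 camera calls.

### The job

The laser on the sighting board is on and shines at the target card. Pick up the glass block by its two frosted faces only (never let the fingers touch its clear windows or its hanger), lift it up and off its two hooks, and hold it upright in the beam about midway between laser and card, so that the beam passes squarely through the middle of both clear windows. Finish while still holding it there, still; do not touch the sighting board, laser or card with robot or block, and leave the mug, glue bottle and tape measure where they are.

Things in the scene. Friction and masses are not known exactly. Their poses are not given: they have to be found in the camera images.
- block: Loose glass block, about 0.17 kg, 34 (x) x 28 (y) x 56 mm (z up), origin at the centre of its underside. Its faces towards its own +-y (34 wide, 28 mm apart) are frosted white: grip these. Those towards +-x are the clear windows; the beam must pass along the block's x (either way round). At the start it hangs by its hanger from the stand's hooks, axes as the stand's, free to swing
- block_mid (a point): centre of the glass, 28 mm above the block's underside, on the line between the middles of both windows; axes as the block's
- frost_a: frosted plate on the block's +y face, 34 x 3 x 56 mm; origin at its centre, 12.5 mm off the block's axis
- frost_b: the same on the -y face
- window_a: clear window on the block's +x face, 22 mm wide (along y), 56 high, 2 thick; origin at its centre, 16 mm off the block's axis. Fingers must not touch it
- window_b: the same on the -x face
- hanger: Cap with hanging wire, part of the block, origin at the cap's centre, 60 mm above the block's underside. Aluminium cap 34 x 18 x 8 mm on top of the glass (z 56 to 64 mm of the block); 5 mm wire through it along the block's x, 58 mm to either side, with 10 mm balls at the ends. Fingers must not touch it
- stand: Fixed wooden foot 150 (x) x 100 (y) x 15 mm, origin at the centre of its underside, z up. At x = +-45 mm a 6 mm steel wire rises at y = 11 mm and ends in a V-shaped hook, open upward. The hanger's wire lies in both Vs at y = 0, 132 mm above the bench; the block's underside is then 72 mm up. Hook tips reach 138 mm: the block is free once raised 15 mm
- sight: Fixed wooden board, 360 x 70 x 20 mm (x -150 to 210), z up, origin on the bench under the beam's middle. At +x a black laser (x 120 to 205, y +-26, top at z = 135 mm); at -x an upright white card (face at x = -120, y +-35, top at z = 150 mm). The thin red beam runs from laser to card along the board's x at y = 0, 110 mm above the bench
- beam_mid (a point): middle of the beam, midway between laser and card, 110 mm above the bench, axes as the board's (x along the beam)
- mug: bystander: white mug, 80 mm wide, 95 high, origin at the centre of its underside
- glue: bystander: black glue bottle, 60 mm wide, 170 high, origin at the centre of its underside
- tape: bystander: black and yellow tape measure, 70 x 35 x 60 mm, origin at the centre of its underside

How it is judged:
On the way:
1. the block, gripped by both frosted faces, is up and off the hooks (raised 20 mm or more, not touching the stand) (z of block_mid in the frame of stand above 0.12 m and contact force between block and stand below 0.05 N and contact force between the fingers and frost_a above 1 N and contact force between the fingers and frost_b above 1 N), for 0.2 s.
At the end, for the whole second after the job is handed in: Held by both frosted faces (over 1 N each), carried by nothing else, still; its middle within 35 mm of the beam's midpoint along it, 8 mm sideways, 14 mm in height; its x within 0.15 rad of the beam, upright within 0.15 rad; bystanders moved under 20 mm (x of block_mid in the frame of beam_mid between -0.035 and 0.035 m and y of block_mid in the frame of beam_mid between -0.008 and 0.008 m and z of block_mid in the frame of beam_mid between -0.014 and 0.014 m and angle between the x axis of block and the x axis of sight, either way round below 0.15 rad and angle between block's own z axis and vertical below 0.15 rad and contact force between the fingers and frost_a above 1 N and contact force between the fingers and frost_b above 1 N and contact force between block and stand below 0.05 N and contact force between block and sight below 0.05 N and linear speed of block below 0.02 m/s and contact force between the fingers and window_a below 0.3 N and contact force between the fingers and window_b below 0.3 N and contact force between the fingers and hanger below 0.3 N and distance of each of mug, glue, tape from where it was at the start of the episode below 0.02 m); the arm keeps its last pose, push and grip.
It fails at once if the fingers touch a clear window or the hanger (contact force between the fingers and window_a above 0.3 N or contact force between the fingers and window_b above 0.3 N or contact force between the fingers and hanger above 0.3 N).
It fails at once if the robot or the block touches the sighting board, laser or card (contact force between any of the arm, the fingers, block and sight above 1 N).
It fails at once if a bystander is moved 20 mm or more (distance of any of mug, glue, tape from where it was at the start of the episode above 0.02 m).
It also fails if it takes over 45 s, if anything falls off the work surface, if the arm or the gripper's body presses on something with over 40 N, if the wrist force passes 120 N, or if a joint passes its speed limit or range.

## Working session

There is one attempt and no reset: what is moved stays moved. The work goes in short steps, Python scripts to look and compute and a tool call to move; the robot and the scene stay as the last step left them, time stands still between calls to the robot, and variables do not carry over. Pictures are saved under pics/ and viewed, about 8 in all and at most 12, crops included, and the job is handed in when it is done.

Besides the shell and the picture viewer there is one more tool, called by a JSON object that holds its "fn" and its "kwargs", one argument or row to a line. move_arm: Moves the arm, as the interface text tells. Its arguments: {"type":"object","properties":{"rows":{"type":"array"},"squeeze":{"type":"number"}},"required":["rows"]}

```bash
mkdir -p pics; cat > h.py <<'E'
import numpy as np, cv2
from station import monitor, imaging, close_job, search_frame, cut_out, place_of, robot
def cam(n):
    d=imaging.read_camera(n); d['R']=cv2.Rodrigues(np.array(d['rvec'],float))[0]; d['t_']=np.array(d['tvec'],float).ravel(); return d
def pts(d,mask):
    v,u=np.nonzero(mask&(d['depth']>0)); z=d['depth'][v,u]
    p=np.c_[(u-d['cx'])/d['fx']*z,(v-d['cy'])/d['fy']*z,z]
    return (p-d['t_'])@d['R']
def proj(d,P):
    q=np.atleast_2d(P)@d['R'].T+d['t_']; return np.c_[d['fx']*q[:,0]/q[:,2]+d['cx'],d['fy']*q[:,1]/q[:,2]+d['cy']]
def ray_at_z(d,rc,z):
    r=np.array([(rc[1]-d['cx'])/d['fx'],(rc[0]-d['cy'])/d['fy'],1])@d['R']; c=-d['t_']@d['R']
    return c+r*(z-c[2])/r[2]
def save(n,d): cv2.imwrite('pics/'+n,cv2.cvtColor(d['img'],cv2.COLOR_RGB2BGR))
E
cat > look.py <<'E'
from h import *
np.set_printoptions(precision=4,suppress=True)
print(monitor.sense())
for n in ['scene','side']:
    d=cam(n); save(n+'1.png',d); print(n,'campos',-d['t_']@d['R'])
    for t in ['block','frost_a','window_a','hanger','stand','sight','mug','glue','tape']:
        r=cut_out(d,t)
        for m in r[:2]:
            p=pts(d,m['mask']); print(t,round(m['score'],2),m['box'],len(p), *(np.percentile(p,[2,50,98],axis=0) if len(p) else []))
    for t,z in [('block_mid',.1),('stand',0),('sight',0),('beam_mid',.11),('hanger',.132),('block',.072)]:
        for m in place_of(d,t)[:2]: print('place',t,round(m['score'],2),m['location'],ray_at_z(d,m['location'],z))
E
python3 look.py
```

```text
{'t': 0.0, 'joint_positions': array([-1.265 ,  0.2872,  1.5782, -0.    ,  1.2786, -0.15  ]), 'joint_velocities': array([-0.0011,  0.0008, -0.0008,  0.0014, -0.0004,  0.001 ]), 'joint_efforts': array([  0.0009, -40.5981, -29.2623,  -0.    ,   0.0058,  -0.    ]), 'tcp_pos': array([ 0.297 , -0.6055,  0.241 ]), 'orientation': array([ 0.9741,  0.2259, -0.0001, -0.0012]), 'wrist_force': array([-0.3087, -0.1002,  0.8012]), 'ft_torque': array([-0.0023,  0.0218,  0.023 ]), 'opening': 0.9958835439906846}
scene campos [ 1.2932 -0.0469  0.8083]
block 0.88 [207.3, 208.0, 24.2, 42.8] 489 [ 0.4793 -0.2271  0.0696] [ 0.5458 -0.2051  0.1209] [ 0.5903 -0.1922  0.1358]
block 0.48 [363.5, 188.7, 63.1, 157.9] 4765 [0.4559 0.1    0.0049] [0.6025 0.1815 0.0453] [0.7788 0.2649 0.1423]
frost_a 0.52 [220.0, 224.4, 11.8, 26.5] 146 [ 0.5218 -0.2028  0.073 ] [ 0.5396 -0.1968  0.1009] [ 0.5539 -0.1918  0.1267]
window_a 0.47 [216.5, 232.2, 10.3, 20.6] 85 [ 0.546  -0.2226  0.073 ] [ 0.5509 -0.2096  0.1007] [ 0.5535 -0.204   0.1237]
hanger 0.49 [213.8, 211.2, 10.9, 24.0] 125 [ 0.4176 -0.2256  0.0608] [ 0.5373 -0.208
[... 2838 characters left out ...]
[ 0.4965 -0.4405  0.0449] [ 0.5295 -0.4316  0.0644]
tape 0.42 [296.9, 119.2, 16.8, 45.5] 620 [ 0.5986 -0.6108 -0.001 ] [ 0.6261 -0.4151  0.0826] [ 0.656  -0.4009  0.1708]
place block_mid 0.79 [185.5, 327.4] [ 0.5375 -0.1874  0.1   ]
place block_mid 0.48 [180.2, 327.2] [ 0.5383 -0.2132  0.1   ]
place stand 0.62 [201.8, 329.8] [ 0.5299 -0.2166  0.    ]
place sight 0.91 [301.9, 312.9] [0.5769 0.1913 0.    ]
place beam_mid 0.88 [276.4, 313.0] [0.5738 0.185  0.11  ]
place beam_mid 0.37 [204.4, 332.4] [ 0.5217 -0.0898  0.11  ]
place hanger 0.54 [172.7, 329.3] [ 0.5314 -0.2127  0.132 ]
place block 0.76 [190.0, 328.4] [ 0.5344 -0.1969  0.072 ]
place block 0.3 [155.1, 337.9] [ 0.5015 -0.3796  0.072 ]
```

```bash
cat > m.py <<'E'
from h import *
np.set_printoptions(precision=4,suppress=True)
A={'st':[], 'si':[], 'bl':[]}
for n in ['scene','side']:
    d=cam(n); P=pts(d,np.ones((480,640),bool))
    def rect(nm,x0,x1,y0,y1,z0,z1):
        q=P[(P[:,0]>x0)&(P[:,0]<x1)&(P[:,1]>y0)&(P[:,1]<y1)&(P[:,2]>z0)&(P[:,2]<z1)]
        r=cv2.minAreaRect(q[:,:2].astype(np.float32)); print(n,nm,len(q),'c',np.array(r[0]),'size',np.array(r[1]),'ang',r[2],'zmed',np.median(q[:,2])); return q
    rect('foot',.43,.64,-.29,-.12,.009,.025)
    rect('board',.38,.85,.08,.33,.012,.03)
    rect('laser',.38,.62,.08,.33,.125,.145)
    rect('laser2',.62,.85,.08,.33,.125,.145)
    rect('hi',.62,.85,.08,.33,.05,.16); rect('hi2',.38,.62,.08,.33,.05,.16)
    q=rect('hangerwire',.45,.63,-.26,-.15,.124,.145); print(q.mean(0),np.polyfit(q[:,0],q[:,1],1))
    c=np.array(d['img'])
    if n=='scene': cv2.imwrite('pics/s1.png',cv2.resize(cv2.cvtColor(c[170:370,180:440],cv2.COLOR_RGB2BGR),None,fx=3,fy=3,interpolation=cv2.INTER_CUBIC))
    else: cv2.imwrite('pics/s2.png',cv2.resize(cv2.cvtColor(c[110:340,200:400],cv2.COLOR_RGB2BGR),None,fx=2.6,fy=2.6,interpolation=cv2.INTER_CUBIC))
E
python3 m.py
```

```text
scene foot 1677 c [ 0.5317 -0.2081] size [0.1006 0.1539] ang 73.68982696533203 zmed 0.013208790710280716
scene board 1986 c [0.6205 0.1779] size [0.0698 0.3347] ang 69.30640411376953 zmed 0.018308156884574642
scene laser 199 c [0.4671 0.2361] size [0.0697 0.0103] ang 70.35592651367188 zmed 0.13507162399341288
scene laser2 833 c [0.7356 0.1346] size [0.05   0.0815] ang 69.25846862792969 zmed 0.13294877781099076
scene hi 1322 c [0.6975 0.1506] size [0.0516 0.1649] ang 68.04283905029297 zmed 0.1314439282549321
scene hi2 994 c [0.5407 0.2095] size [0.07   0.1678] ang 70.14564514160156 zmed 0.1068443558155692
scene hangerwire 306 c [ 0.5345 -0.2093] size [0.0284 0.1231] ang 74.22069549560547 zmed 0.1320882068691491
[ 0.5372 -0.2082  0.1314] [-0.2745 -0.0608]
side foot 912 c [ 0.55   -0.2143] size [0.1049 0.1926] ang 73.88877868652344 zmed 0.015443741716125125
side board 2262 c [0.6054 0.183 ] size [0.0746 0.3593] ang 69.75215911865234 zmed 0.02045364383255631
side laser 43 c [0.4607 0.2382] size [0.0683 0.0052] ang 64.98078155517578 zmed 0.13403513266227066
side laser2 463 c [0.731  0.1355] size [0.0527 0.0805] ang 69.1556625366211 zmed 0.13452262781513166
side hi 905 c [0.6965 0.1493] size [0.0551 0.1559] ang 69.75767517089844 zmed 0.12609760740330103
side hi2 395 c [0.5314 0.2252] size [0.072  0.1906] ang 80.83914947509766 zmed 0.10685681342915514
side hangerwire 160 c [ 0.5313 -0.2085] size [0.0306 0.1238] ang 74.01705169677734 zmed 0.13369368933941572
[ 0.5316 -0.2066  0.1329] [-0.2665 -0.0649]
```

View pics/s1.png

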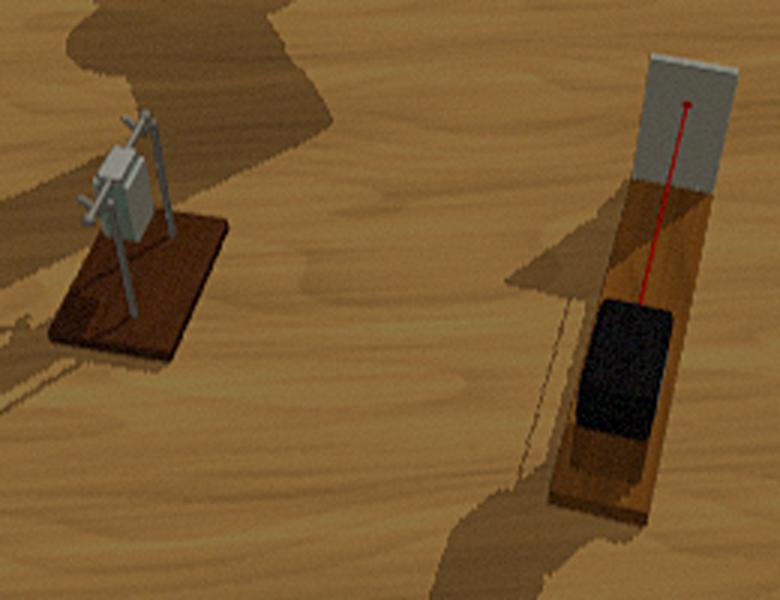

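View pics/s2.png

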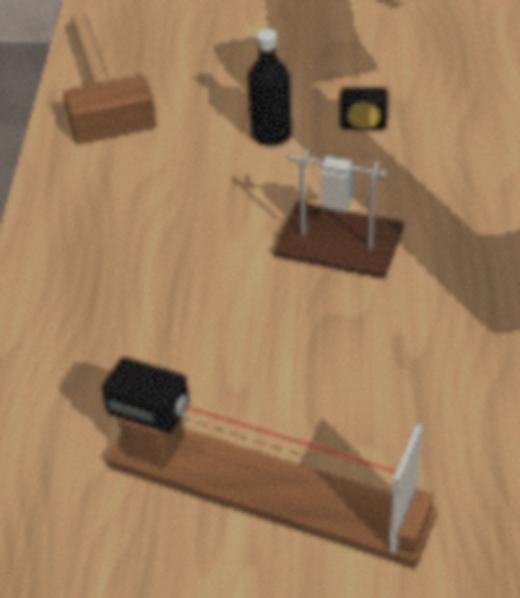

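{"fn": "move_arm", "kwargs": {
  "rows": [
    [[0.085,0.02,-0.013,0,0],[0.085,0.036,-0.024,0,0],[0.085,0.036,-0.024,0,0],[0.085,0.036,-0.024,0,0],[0.085,0.036,-0.024,0,0],[0.085,0.036,-0.024,0,0],[0.085,0.036,-0.024,0,0],[0.085,0.036,-0.024,0,0],[0.085,0.036,-0.024,0,0],[0.085,0.036,-0.024,0,0],[0.085,0.03,-0.018,0,0],[0.085,0.012,-0.007,0,0],[0.085,0,0,0,0.12],[0.085,0,0,0,0.155],[0.085,0,0,0,0.155],[0.085,0,0,0,0.155],[0.085,0,0,0,0.155],[0.085,0,0,0,0],[0.085,0,0,0,0]]
  ]
}}

```text
t: 4.08
tcp_pos: [0.5317, -0.2082, 0.2423]
orientation: [0.99, -0.141, -0.0, 0.0]
wrist_force: [1.0, -0.6, -0.4]
opening: 0.997
```

```bash
cat > w.py <<'E'
from h import *
np.set_printoptions(precision=4,suppress=True)
s=monitor.sense(); p=s['tcp_pos']; from scipy.spatial.transform import Rotation as Ro
T=Ro.from_quat(s['orientation']).as_matrix(); print(s['t'],p,np.degrees(np.arctan2(T[1,0],T[0,0])))
d=cam('wrist'); save('w1.png',d); P=pts(d,np.ones((480,640),bool))
m=(np.abs(P[:,0]-.532)<.08)&(np.abs(P[:,1]+.208)<.08)
for nm,a,b in [('cap',.134,.141),('wire',.127,.141),('foot',.008,.022)]:
    q=P[m&(P[:,2]>a)&(P[:,2]<b)]
    if len(q)>5:
        r=cv2.minAreaRect(q[:,:2].astype(np.float32)); print(nm,len(q),r,np.median(q[:,2]))
for t,z in [('block_mid',.1),('hanger',.132),('stand',0),('block',.072)]:
    for k in place_of(d,t)[:1]: print(t,k['score'],k['location'],ray_at_z(d,k['location'],z))
E
python3 w.py
```

```text
4.075 [ 0.5317 -0.2082  0.2423] -16.175198413889436
cap 1834 ((0.53193598985672, -0.21214880049228668), (0.027158429846167564, 0.1243782788515091), 74.0269546508789) 0.13572789742894054
wire 2873 ((0.5323118567466736, -0.21196983754634857), (0.02770938351750374, 0.12500248849391937), 74.0269546508789) 0.1348791612109121
foot 9001 ((0.5295706987380981, -0.2109394073486328), (0.10026319324970245, 0.1500767320394516), 74.05083465576172) 0.015266750882549201
block_mid 0.67 [228.6, 321.2] [ 0.5329 -0.2129  0.1   ]
hanger 0.96 [242.4, 323.1] [ 0.5303 -0.2134  0.132 ]
stand 0.9 [214.3, 320.7] [ 0.5237 -0.2106  0.    ]
block 0.66 [224.6, 318.9] [ 0.53   -0.2101  0.072 ]
```

View pics/w1.png

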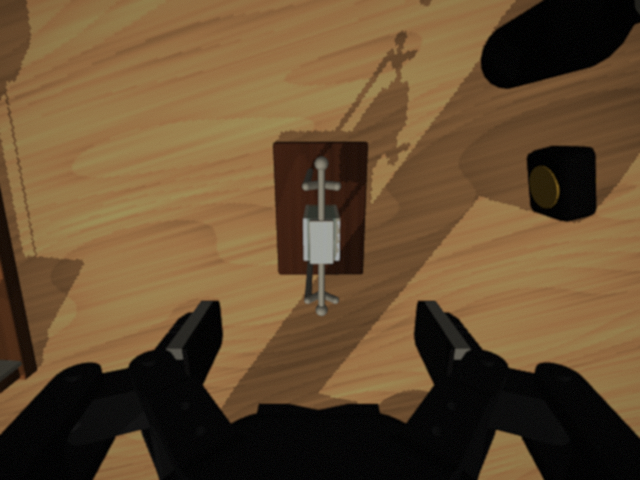

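{"fn": "move_arm", "kwargs": {
  "rows": [
    [[0.085,0,0.0015,0.02,0],[0.085,0,0,0.025,0],[0.085,0,0,0.025,0],[0.085,0,0,0.025,0],[0.085,0,0,0.025,0],[0.085,0,0,0.02,0],[0.085,0,0,0.01,0],[0.085,0,0,0,0],[0.085,0,0,0,0],[0.085,0,0,0,0]]
  ]
}}

```text
t: 5.58
tcp_pos: [0.5322, -0.2099, 0.0935]
orientation: [0.99, -0.142, 0.001, 0.0]
wrist_force: [0.0, 0.5, 0.6]
opening: 0.994
```

```bash
python3 - <<'E'
from h import *
d=cam('wrist'); save('w2.png',d); s=cam('scene'); print(monitor.sense()['tcp_pos'],monitor.sense()['wrist_force'])
a=d['img']; b=cv2.resize(s['img'][180:300,160:320],(640,480),interpolation=cv2.INTER_CUBIC)
cv2.imwrite('pics/w2c.png',cv2.resize(cv2.cvtColor(np.hstack([a,b]),cv2.COLOR_RGB2BGR),(800,300)))
E
```

```text
[ 0.53199083 -0.20980892  0.09323466] [-0.53688382  0.5292085   0.59601816]
```

View pics/w2c.png

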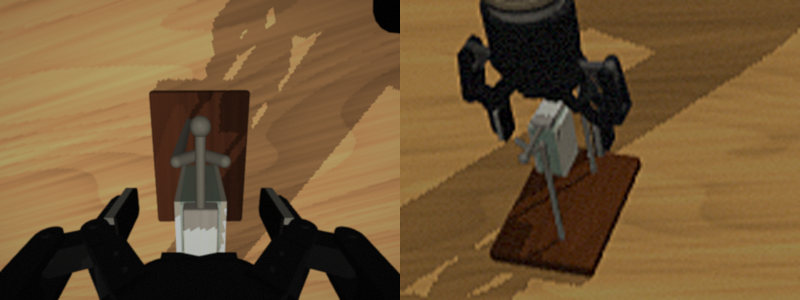

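{"fn": "move_arm", "kwargs": {
  "rows": [
    [[0.07,0,0,0,0],[0.058,0,0,0,0],[0.048,0,0,0,0],[0.042,0,0,0,0],[0.038,0,0,0,0],[0.035,0,0,0,0],[0.032,0,0,0,0],[0.029,0,0,0,0],[0.026,0,0,0,0],[0.022,0,0,0,0],[0.018,0,0,0,0],[0.018,0,0,0,0],[0.018,0,0,0,0]]
  ],
  "squeeze": 40
}}

```text
t: 7.3
tcp_pos: [0.5317, -0.2101, 0.0926]
orientation: [0.99, -0.142, 0.0, 0.0]
wrist_force: [-0.1, -5.2, 0.6]
opening: 0.325
```

```bash
python3 - <<'E'
from h import *
d=cam('wrist'); s=cam('scene'); print(monitor.sense())
a=d['img']; b=cv2.resize(s['img'][180:300,160:320],(640,480),interpolation=cv2.INTER_CUBIC)
cv2.imwrite('pics/w3c.png',cv2.resize(cv2.cvtColor(np.hstack([a,b]),cv2.COLOR_RGB2BGR),(800,300)))
E
```

```text
{'t': 7.4, 'joint_positions': array([-5.53413410e-01,  2.31891585e-01,  1.93954525e+00, -7.59503076e-04,
        9.69118580e-01,  1.30194865e+00]), 'joint_velocities': array([-0.00031192, -0.0019691 ,  0.00082057,  0.00158843,  0.00029178,
       -0.00122029]), 'joint_efforts': array([  2.82927968, -33.63657832, -23.48745704,   0.80169104,
         0.4126787 ,   0.03405435]), 'tcp_pos': array([ 0.53167301, -0.21004586,  0.09258772]), 'orientation': array([ 9.89925111e-01, -1.41590634e-01,  3.50242248e-04,  4.94340158e-04]), 'wrist_force': array([-0.82978982, -5.0360024 ,  0.53724431]), 'ft_torque': array([-0.65413118,  0.16966772,  0.06752155]), 'opening': 0.3227549236254722}
```

View pics/w3c.png

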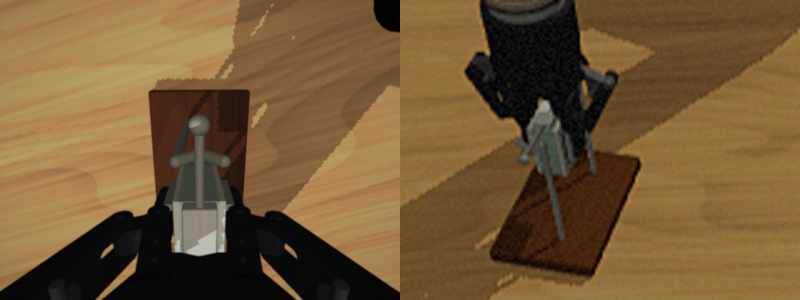

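{"fn": "move_arm", "kwargs": {
  "rows": [
    [[0.018,0,0.0005,-0.003,0],[0.018,0,0,-0.006,0],[0.018,0,0,-0.008,0],[0.018,0,0,-0.01,0],[0.018,0,0,-0.01,0],[0.018,0,0,-0.01,0],[0.018,0,0,-0.01,0],[0.018,0,0,-0.01,0],[0.018,0,0,-0.01,0],[0.018,0,0,-0.008,0],[0.018,0,0,-0.005,0],[0.018,0,0,0,0],[0.018,0,0,0,0],[0.018,0,0,0,0]]
  ]
}}

```text
t: 9.15
tcp_pos: [0.5311, -0.2098, 0.1818]
orientation: [0.99, -0.142, -0.0, -0.0]
wrist_force: [0.8, 0.6, -2.2]
opening: 0.32
```

```bash
cat > c.py <<'E'
from h import *
import sys
from scipy.spatial.transform import Rotation as Ro
np.set_printoptions(precision=4,suppress=True)
s=monitor.sense(); T=Ro.from_quat(s['orientation']).as_matrix(); p=s['tcp_pos']
print(s['t'],p,np.degrees(np.arctan2(T[1,0],T[0,0])),s['wrist_force'],s['opening'])
for n in ['scene','side']:
    d=cam(n)
    if n=='side': u,v=proj(d,p)[0].astype(int)
    else: u,v=proj(d,p)[0].astype(int)
    x=np.clip(u-50,0,540);y=np.clip(v-40,0,405); cv2.imwrite(f'pics/{sys.argv[1]}_{n}.png',cv2.resize(cv2.cvtColor(d['img'][y:y+75,x:x+100],cv2.COLOR_RGB2BGR),(400,300),interpolation=cv2.INTER_CUBIC)); print(n,'crop',x,y)
    P=pts(d,np.ones((480,640),bool)); q=(P-p)@T
    # wire of the hanger in tool frame: thin, outside the fingers
    m=(np.abs(q[:,0])<.07)&(np.abs(q[:,0])>.022)&(np.abs(q[:,1])<.03)&(np.abs(q[:,2]+.04)<.03); 
    if m.sum()>5: print('wire tool',m.sum(),np.median(q[m],0),'slopes y,z vs x',np.polyfit(q[m,0],q[m,1],1),np.polyfit(q[m,0],q[m,2],1))
    for t in ['block_mid','beam_mid']:
        for k in place_of(d,t)[:1]: print(t,k['score'],k['location'],ray_at_z(d,k['location'],p[2]+.008 if t=='block_mid' else .11))
    R=d['img'].astype(int); red=(R[...,0]>110)&(R[...,1]<70)&(R[...,2]<70); vv,uu=np.nonzero(red)
    L=np.array([ray_at_z(d,(a,b),.11) for a,b in zip(vv,uu)]).reshape(-1,3); L=L[(L[:,0]>.4)&(L[:,0]<.75)&(L[:,1]>.08)&(L[:,1]<.3)]
    if len(L)>5: f=np.polyfit(L[:,0],L[:,1],1); print('beam',len(L),f,np.degrees(np.arctan(f[0])),L.min(0),L.max(0),'y at .58',np.polyval(f,.58))
a=[cv2.imread(f'pics/{sys.argv[1]}_{n}.png') for n in ['scene','side']]; cv2.imwrite(f'pics/{sys.argv[1]}.png',np.hstack(a))
E
python3 c.py l1
```

```text
9.15 [ 0.5311 -0.2098  0.1818] -16.284333303922672 [ 0.7693  0.5633 -2.1857] 0.3197738720299454
scene crop 164 166
wire tool 50 [ 0.0495 -0.003  -0.0399] slopes y,z vs x [-0.0149 -0.0021] [-0.0076 -0.0391]
block_mid 0.74 [205.1, 214.8] [ 0.5352 -0.2087  0.1898]
beam_mid 0.86 [238.9, 398.8] [0.5847 0.1879 0.11  ]
beam 175 [-0.3474  0.3948] -19.157719461740037 [0.4699 0.13   0.11  ] [0.7475 0.2363 0.11  ] y at .58 0.1932822253920784
side crop 279 120
wire tool 44 [-0.0261 -0.0011 -0.0415] slopes y,z vs x [-0.0101 -0.0012] [-0.011  -0.0417]
block_mid 0.58 [162.3, 326.6] [ 0.5396 -0.1935  0.1898]
beam_mid 0.84 [279.3, 311.8] [0.5767 0.1946 0.11  ]
```

View pics/l1.png

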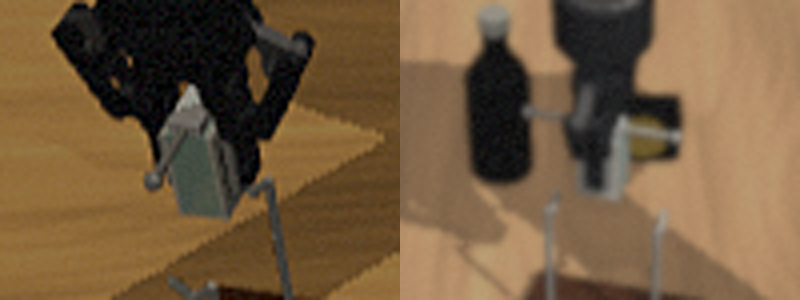

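{"fn": "move_arm", "kwargs": {
  "rows": [
    [[0.018,-0.002,-0.01,0,0],[0.018,-0.004,-0.02,0,0],[0.018,-0.005,-0.03,0,0],[0.018,-0.006,-0.04,0,0],[0.018,-0.006,-0.04,0,0],[0.018,-0.007,-0.045,0,0],[0.018,-0.007,-0.045,0,0],[0.018,-0.007,-0.045,0,0],[0.018,-0.006,-0.04,0,0],[0.018,-0.005,-0.03,0,0],[0.018,-0.005,-0.025,0,0],[0.018,-0.004,-0.02,0,0],[0.018,-0.002,-0.01,0,0],[0.018,0,0,0,0.035],[0.018,0,0,0,0.035],[0.018,0,0,0,0],[0.018,0,0,0,0],[0.018,0,0,0,0]]
  ]
}}

```text
t: 11.7
tcp_pos: [0.5802, 0.1921, 0.1824]
orientation: [0.984, -0.176, 0.0, -0.0]
wrist_force: [-0.2, 0.6, -2.0]
opening: 0.321
```

```bash
python3 c.py l2
```

```text
11.7 [0.5802 0.1921 0.1824] -20.32575309490824 [-0.1695  0.5524 -2.0077] 0.32085444617942627
scene crop 354 172
wire tool 46 [ 0.0514 -0.0018 -0.0397] slopes y,z vs x [-0.008  -0.0014] [ 0.0068 -0.0399]
block_mid 0.96 [210.7, 403.3] [0.5825 0.1876 0.1904]
beam_mid 0.56 [237.9, 399.8] [0.5817 0.1908 0.11  ]
beam 239 [-0.2892  0.3647] -16.131048367852404 [0.4736 0.13   0.11  ] [0.7499 0.2331 0.11  ] y at .58 0.1969403842598835
side crop 259 221
wire tool 68 [-0.0236 -0.001  -0.0415] slopes y,z vs x [-0.0016 -0.0011] [ 0.0012 -0.0418]
block_mid 0.62 [262.5, 309.0] [0.5812 0.2026 0.1904]
beam_mid 0.65 [277.0, 313.3] [0.5729 0.187  0.11  ]
```

View pics/l2.png

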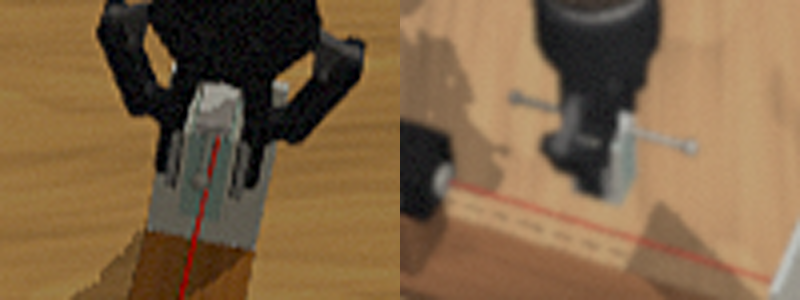

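{"fn": "move_arm", "kwargs": {
  "rows": [
    [[0.018,0,-0.0005,0.005,0],[0.018,0,0,0.01,0],[0.018,0,0,0.012,0],[0.018,0,0,0.012,0],[0.018,0,0,0.012,0],[0.018,0,0,0.01,0],[0.018,0,0,0.01,0],[0.018,0,0,0.006,0],[0.018,0,0,0.003,0],[0.018,0,0,0,0],[0.018,0,0,0,0],[0.018,0,0,0,0]]
  ]
}}

```text
t: 13.5
tcp_pos: [0.5806, 0.193, 0.1028]
orientation: [0.984, -0.176, 0.0, -0.0]
wrist_force: [-0.3, 0.2, -1.7]
opening: 0.324
```

```bash
python3 c.py l3; python3 m.py | grep -E "laser2|board"; python3 - <<'E'
from h import *
np.set_printoptions(precision=4,suppress=True)
d=cam('wrist'); save('w4.png',d); P=pts(d,np.ones((480,640),bool))
for nm,z0,z1 in [('laser',.125,.145),('board',.012,.028)]:
    q=P[(P[:,0]>.62 if nm=='laser' else P[:,0]>.4)&(P[:,0]<.85)&(P[:,1]>.08)&(P[:,1]<.33)&(P[:,2]>z0)&(P[:,2]<z1)]
    if len(q)>9: print(nm,len(q),cv2.minAreaRect(q[:,:2].astype(np.float32)))
E
```

```text
13.5 [0.5806 0.193  0.1028] -20.293855096847153 [-0.282   0.194  -1.7386] 0.32402226514966825
scene crop 350 199
wire tool 44 [ 0.0518 -0.0016 -0.0394] slopes y,z vs x [-0.0342  0.0003] [-0.0524 -0.0367]
block_mid 0.84 [236.6, 399.6] [0.5783 0.1909 0.1108]
beam_mid 0.9 [237.3, 400.3] [0.5798 0.1923 0.11  ]
beam 175 [-0.275   0.3571] -15.376586530407145 [0.5814 0.13   0.11  ] [0.7499 0.2276 0.11  ] y at .58 0.19759031330017238
side crop 260 240
wire tool 71 [-0.0287 -0.0007 -0.041 ] slopes y,z vs x [-0.0083 -0.0006] [-0.0323 -0.0382]
block_mid 0.52 [281.5, 308.1] [0.5862 0.2024 0.1108]
beam_mid 0.58 [276.9, 308.9] [0.5846 0.1867 0.11  ]
scene board 1477 c [0.6263 0.1757] size [0.0698 0.3232] ang 69.31129455566406 zmed 0.01821086835263078
scene laser2 861 c [0.6967 0.1494] size [0.0499 0.1637] ang 69.15830993652344 zmed 0.1328970383823903
side board 2220 c [0.6059 0.1821] size [0.0749 0.3605] ang 69.31401824951172 zmed 0.020482864444677784
side laser2 480 c [0.6937 0.1488] size [0.0524 0.1583] ang 71.42367553710938 zmed 0.13467112619733002
laser 998 ((0.6296300888061523, 0.172163188457489), (0.009864652529358864, 0.021558353677392006), 78.8517074584961)
board 26204 ((0.5918821692466736, 0.18585705757141113), (0.07029061019420624, 0.27227020263671875), 69.4322509765625)
  return _methods._mean(a, axis=axis, dtype=dtype,
  ret = ret.dtype.type(ret / rcount)
```

View pics/l3.png

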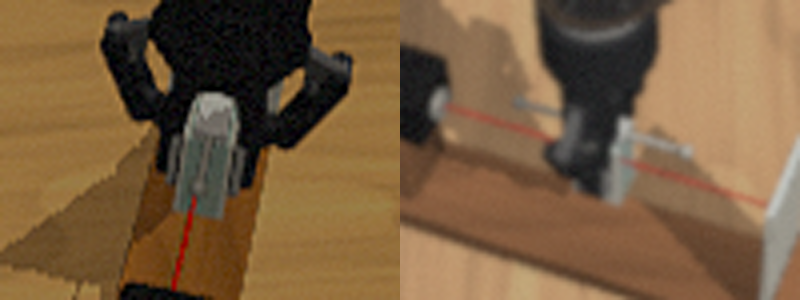

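View pics/w4.png

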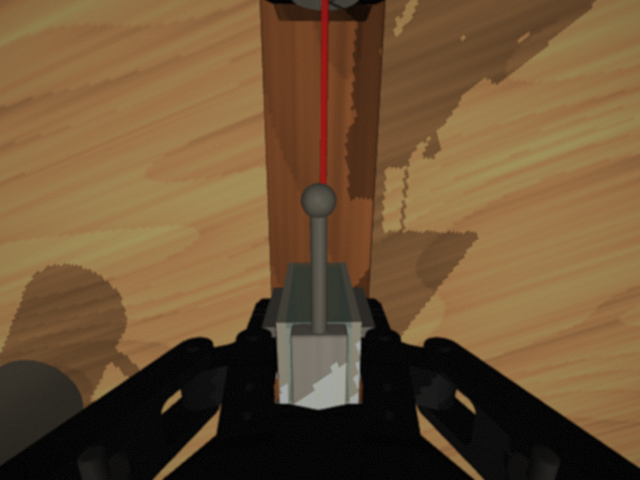

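{"fn": "move_arm", "kwargs": {
  "rows": [
    [[0.018,0,0.001,0,0],[0.018,0,0,0,0],[0.018,0,0,0,0],[0.018,0,0,0,0]]
  ]
}}

```text
t: 14.45
tcp_pos: [0.58, 0.192, 0.1023]
orientation: [0.984, -0.176, 0.0, -0.0]
wrist_force: [-0.9, -0.3, -1.9]
opening: 0.323
```

```bash
python3 - <<'E'
from h import *
np.set_printoptions(precision=4,suppress=True)
from scipy.spatial.transform import Rotation as Ro
s=monitor.sense(); T=Ro.from_quat(s['orientation']).as_matrix(); p=s['tcp_pos']; print(s['t'],p,s['joint_velocities'],s['opening'])
x=T[:,0]; n=-T[:,1]; c=p+[0,0,.008]
out=[]
for nm,(w,h) in {'scene':(64,48),'side':(64,48)}.items():
    d=cam(nm); u,v=proj(d,c)[0].astype(int); k=6; im=cv2.resize(d['img'][v-40:v+40,u-32:u+32],None,fx=k,fy=k,interpolation=cv2.INTER_CUBIC)[...,::-1].copy()
    f=lambda P:tuple(((proj(d,P)[0]-[u-32,v-40]+.5)*k).astype(int).tolist())
    for sx in (-.017,.017):
        for sy in (-.014,.014):
            for sz in (-.028,.028): cv2.circle(im,f(c+sx*x+sy*n+[0,0,sz]),3,(0,255,0),1)
    cv2.circle(im,f(c+.017*x),4,(255,255,0),1)
    for e in (-.063,.063): cv2.circle(im,f(c+e*x+[0,0,.032]),3,(255,0,255),1)
    B=np.array([.580,.1933,.11]); D=np.array([.938,-.347,0])
    for e in np.arange(-.12,.121,.02): cv2.circle(im,f(B+e*D),1,(0,255,255),-1)
    out.append(im)
cv2.imwrite('pics/f.png',np.hstack(out))
E
```

```text
14.45 [0.58   0.192  0.1023] [-0.0008 -0.001  -0.0007  0.0002 -0.0011  0.    ] 0.32298683163396646
```

View pics/f.png

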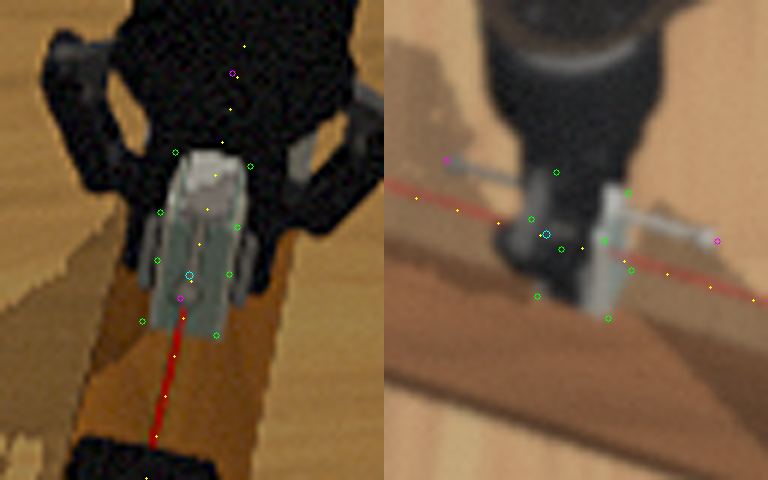

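```bash
python3 -c "
from h import *
close_job(); print(monitor.sense()['t'])"
```

```text
the job is handed in; nothing more can be done
the job is handed in; nothing more can be done
```

I gripped the glass block by its two frosted faces, lifted it about 90 mm straight up off the hooks, and handed the job in at about 14.5 s of the 45 s allowed. It was being held still and upright in the beam at that point; no verdict was reported.

**Final position:** the tool was at (0.580, 0.192, 0.102), which puts the block's middle about 110 mm up. My estimate of the beam's midpoint is (0.580, 0.193, 0.110). The tool's heading was −20.3°, against −20.3° to −20.7° measured for the board.

**Grip:** the opening read about 27.6 mm on the 28 mm block at 40 N. The wrist sensor showed only small forces, with no sign of contact with the board, laser or card. I did not re-measure the mug, glue bottle and tape at the end; the arm did not go near the mug, and passed well above the glue bottle and tape.

**Where the checks disagreed:** the cameras differed by about 2–3 mm on the beam's sideways position relative to the block. The wrist and side views put the beam slightly towards −y, and the scene view gave about 1 mm the other way. I shifted the block 1 mm to split the difference, which should be well inside the 8 mm limit. With the block in the beam, the red-pixel line fit gave a heading of about −15°. I ignored it because the block was hiding part of the beam.

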